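Dress the glass-dome display with the three small tins

ROBOT

A 7-joint arm with a two-finger parallel gripper is mounted at the origin on a cart in front of the work surface, level with it; the furniture and walls round the work are solid. World frame = base frame: x ahead of the robot, y to its left, z up, the work surface at z = 0. Lengths are in m, angles in rad, forces in N, time in s.
With the tool pointing down it reaches from about 0.425 to 0.875 m from the base axis. Payload 4.7 kg.
Tool frame: the origin (TCP) lies on the mounting face of the last link; the fingertips stand 182 mm ahead of it and the grasp point (between the pads) lies ahead of it (ctrl.grip_point_offset is the z of the grasp point in the tool frame, in m); z points along the fingers, y is the line along which they close (so a half turn about z gives the same grasp; the last joint's range is limited). The gripper opens to 87 mm and grips with 3 to 60 N. Pads are 19 mm wide; open, the fingers measure 117 mm over their backs; the gripper's body (75 mm by 190 mm) begins 51 mm behind the grasp point.
Start: joints at [1.316, 0.321, -0.07, 1.45, 0.023, 1.371, -0.057], TCP at [0.173, -0.627, 0.405] pointing down, gripper open.
Joint ranges: [-2.86, 2.86], [-0.3, 2.09], [-1.38, 1.24], [0.06, 2.45], [-1.56, 4.7], [0.09, 2.05], [-2.69, 2.69]. Speed limits (rad/s): [2.57, 2.57, 3.14, 3.14, 3.14, 3.14, 3.14].

INTERFACE

Orientations are given as a rotation vector (axis times angle).
In Python, from bench import ctrl gives the robot as it stands.
- The arm moves only by the tool step_hand, called after "Call:" as a command line: name --argument value ..., lists and objects as JSON in quotes. Schema: {"type":"object","properties":{"ticks":{"type":"array","items":{"type":"object","properties":{"dx":{"type":"number"},"dy":{"type":"number"},"dz":{"type":"number"},"yaw":{"type":"number"},"aperture":{"type":"number"}},"additionalProperties":false,"required":["aperture"]},"minItems":1,"maxItems":20},"squeeze":{"type":"number"},"only":{"type":"string"},"quiet":{"type":"boolean"},"lines":{"type":"string"}},"required":["ticks"],"additionalProperties":false}. ticks is a list of rows, 1 to 20 of them, each an object with the fields dx, dy, dz (the shift in a scale on which 1.0 is 0.75 m), yaw (a turn about the tool's z in normalised numbers (1 is pi rad)), aperture (the opening from 0.0 (shut) to 1.0 (fully open)); a field left out counts as zero (the opening has to be given); each row is the pose to reach, as a shift and turn from the pose commanded when the call began, along the tool's axes at that moment; what a row does not reach only later rows make up. A row lasts 1/10 s, in which the tool goes at most 0.05 m and 0.15 rad, less where a joint would pass 70% of its speed; a pose out of reach is approached as far as the arm can. The fingers move at their own pace and stop on an object; squeeze is the grip in N (left out, the last holds). Time passes only in rows, so rows that do not move let the fingers close. The tool returns the time, the measured TCP pose, the force, the opening and the grip force at its end. only (a regular expression) keeps the lines of the reply that match it, lines (a string "A,B") keeps lines A to B, and quiet returns only ok. Shift and turn numbers lie between -1 and 1, and a call with a number outside is refused. Input that does not fit is refused with a message, and nothing moves.
- ctrl.get_state(): the state, without advancing time (a new reading comes with each control period).
- ctrl.get_image(name): name is "side" or "top" or "wrist"; returns (picture, depth): 480x640x3 uint8, red, green, blue; 480x640 float32, m along the optical axis (not along the pixel's ray), 0 where there is no reading.
- ctrl.camera_model(name): a dict with "vertical_fov" (degrees; the focal length in pixels is half the picture's height over the tangent of half this angle, whatever the lens; pixels are square), "cx", "cy" (the principal point, pixels), "rvec" (rotation vector, rad) and "tvec" (3), from world to camera coordinates, as OpenCV has them; the wrist camera has in their place "hand_eye" (4x4, takes a point from camera to tool coordinates, whose origin is the TCP and whose axes are the flange's). Camera axes: x right, y down, z forward; pixel columns grow to the right and rows downward; lengths in m; the calibration is good to about 2 mm. A picture is of the moment at which its call begins: read the wrist's pose just before it. camera_model takes no time and is no camera call.
- ctrl.close_job(): hands the job in; it is judged then, once.
The state is a dict: "time": time; "joint_positions": joint angles; "qd": joint speeds; "joint_torque": joint torques, N m; "position": TCP position; "tool_rot": TCP orientation; "ft_force": force on the tool from outside, world axes, zero at the start; "torque": the same for the moment, N m; "grip_width": opening from 0.0 (shut) to 1.0 (fully open); "grip_force": force on a finger pad.
Only numpy, scipy, OpenCV 4.12 (cv2) and the standard library are available. Lean on these libraries where they do the work, as an engineer would, in place of code of your own. Each camera call takes 0.05 s, during which the arm holds its last target. There are 200 camera calls.

TASK

Set up the display for the stall: stand the three smaller slip-lid tins upright on the round beech board, close together so that the glass dome goes over them - the tall green one at the back, in the middle (the back is the side farther from the robot), the sand-coloured one at the front left, and the smallest, pale grey one at the front right. Then lift the glass dome by its knob and lower it gently over the tins, so that it stands level and centred with its whole rim on the board. Leave the big red tin and the blue soap bar where they are.

Things in the scene. Friction and masses are not known exactly. Their poses are not given: they have to be found in the camera images.
- board: Round beech board, 212 mm across, 16 mm thick, lying loose and flat on the table. Origin: centre of its underside; its top face is 16 mm above it. x points away from the robot (back), y to the robot's left, z up.
- dome: Clear glass cake dome, open below, standing on its rim: 190 mm outside diameter, straight-sided to 60 mm, then curving in to a closed crown at 139 mm; a knob on top makes it 170 mm in all. Glass up to 5 mm thick: inner radius 90 mm at the rim, 83 mm at 85 mm height. 0.5 to 0.75 kg. Origin: centre of the rim plane; z up. Lift it by the knob.
- dome_knob (a point): Centre of the widest part of the dome's glass knob, on the dome's axis, 157 mm above its rim: 32 mm diameter from 152 to 162 mm, 22 mm diameter above that to the top at 170 mm, a 14 mm neck below down to the crown at 139 mm.
- tin_green: Dark green round slip-lid tin with a small yellow price label, 64 mm diameter, 85 mm tall, standing. Origin: centre of its underside; z up along its axis. Lid fixed.
- tin_sand: Sand-coloured (cream to tan) round slip-lid tin with a small yellow price label, 60 mm diameter, 70 mm tall, standing. Origin: centre of its underside; z up along its axis. Lid fixed.
- tin_grey: Pale grey, almost white round slip-lid tin with a small yellow price label, the smallest: 52 mm diameter, 60 mm tall, standing. Origin: centre of its underside; z up along its axis. Lid fixed.
- tin_red: Big red round slip-lid tin, 68 mm diameter, 100 mm tall, standing among the others; not part of the display, stays where it is. Origin: centre of its underside.
- soap_blue: Blue-grey wrapped soap bar with a pale band, about 70 x 85 mm and 35 mm tall, lying among the tins; not part of the display, stays where it is. Origin: centre of its underside.
There are look-alikes about, which are no part of the job. Leave any purple or turquoise look-alike of the tin_green alone.

How it is judged:
By the outcome, as a careful person would: the job done as asked, in the order asked, and still so for the second after the job is handed in, with the robot touching nothing.
It also fails if it takes over 101 s, if anything falls off the work surface, if the arm or the gripper's body presses on something with over 40 N, if the wrist force passes 120 N, or if a joint passes its speed limit or range.

## Working session

There is one attempt and no reset: what is moved stays moved. The work goes in short steps, Python scripts to look and compute and a tool call to move; the robot and the scene stay as the last step left them, time stands still between calls to the robot, and variables do not carry over. Pictures are saved under pics/ and viewed, at most 14 in all, crops included, and the job is handed in when it is done.

```bash
ls; mkdir -p pics
```

Create h.py:
```python
import numpy as np, cv2
from scipy.spatial.transform import Rotation as R
from bench import ctrl
def cam(name, st=None):
    m=ctrl.camera_model(name); f=240/np.tan(np.radians(m["vertical_fov"])/2)
    if "hand_eye" in m:
        T=np.eye(4); T[:3,:3]=R.from_rotvec(st["tool_rot"]).as_matrix(); T[:3,3]=st["position"]
        T=T@np.array(m["hand_eye"])
    else:
        Rm=R.from_rotvec(m["rvec"]).as_matrix(); T=np.eye(4); T[:3,:3]=Rm.T; T[:3,3]=-Rm.T@np.array(m["tvec"]).ravel()
    return f,m["cx"],m["cy"],T,m
def shot(name,fn=None):
    st=ctrl.get_state(); im,d=ctrl.get_image(name); c=cam(name,st)
    if fn: cv2.imwrite("pics/"+fn+".png",im[:,:,::-1]); np.savez("pics/"+fn+".npz",im=im,d=d,T=c[3],k=np.array(c[:3]))
    return im,d,c
def ray(c,u,v):
    f,cx,cy,T=c[:4]; d=T[:3,:3]@np.array([(u-cx)/f,(v-cy)/f,1.]); return T[:3,3],d
def onz(c,u,v,z):
    o,d=ray(c,u,v); return o+d*(z-o[2])/d[2]
def cloud(d,c):
    f,cx,cy,T=c[:4]; v,u=np.mgrid[:480,:640]
    p=np.stack([(u-cx)/f*d,(v-cy)/f*d,d],-1)@T[:3,:3].T+T[:3,3]; p[d==0]=np.nan; return p
def proj(c,p):
    f,cx,cy,T=c[:4]; q=T[:3,:3].T@(np.array(p)-T[:3,3]); return f*q[0]/q[2]+cx, f*q[1]/q[2]+cy
```

Run:
```python
from h import *
s=ctrl.get_state(); print({k:np.round(v,3) for k,v in s.items()}, ctrl.grip_point_offset)
for n in("top","side"):
    im,d,c=shot(n,n+"0"); print(n,{k:v for k,v in c[4].items()},c[3][:3,3].round(3))
a=cam("wrist",s); print(a[4])
```

```text
pics
{'time': np.float64(0.0), 'joint_positions': array([ 1.316,  0.322, -0.07 ,  1.452,  0.023,  1.371, -0.057]), 'qd': array([ 0.   ,  0.001,  0.001, -0.001, -0.   ,  0.001,  0.   ]), 'joint_torque': array([ 1.0000e-03, -4.9128e+01, -4.0300e-01, -3.1253e+01, -6.4000e-02,
        4.4000e-02,  0.0000e+00]), 'position': array([ 0.173, -0.626,  0.404]), 'tool_rot': array([-3.111e+00, -4.210e-01,  1.000e-03]), 'ft_force': array([-0.279,  0.221, -0.195]), 'torque': array([-0.036,  0.038, -0.011]), 'grip_force': np.float64(0.0), 'grip_width': np.float64(1.002)} 0.1635
top {'vertical_fov': 56.07801087663039, 'cx': 321.8160149212765, 'cy': 239.64693927258634, 'rvec': array([ 2.16806947, -2.15530381,  0.15089554]), 'tvec': array([-0.09457434,  0.50972509,  1.09576619])} [ 0.367 -0.078  1.153]
side {'vertical_fov': 47.94809136728201, 'cx': 322.60309575016055, 'cy': 237.96495331701513, 'rvec': array([ 2.00028556, -0.17424742,  0.0885501 ]), 'tvec': array([-0.52032007,  0.11452966,  1.05612149])} [ 0.374 -0.983  0.541]
{'vertical_fov': 65.80745638012988, 'cx': 317.52905347818296, 'cy': 237.24101690203923, 'hand_eye': array([[-8.27541280e-04, -9.69798569e-01, -2.43905825e-01,
         6.60146880e-02],
       [ 9.99999254e-01, -5.83525304e-04, -1.07270361e-03,
         7.83414064e-04],
       [ 8.97981204e-04, -2.43906531e-01,  9.69798328e-01,
         1.93772783e-02],
       [ 0.00000000e+00,  0.00000000e+00,  0.00000000e+00,
         1.00000000e+00]])}
```

View pics/top0.png

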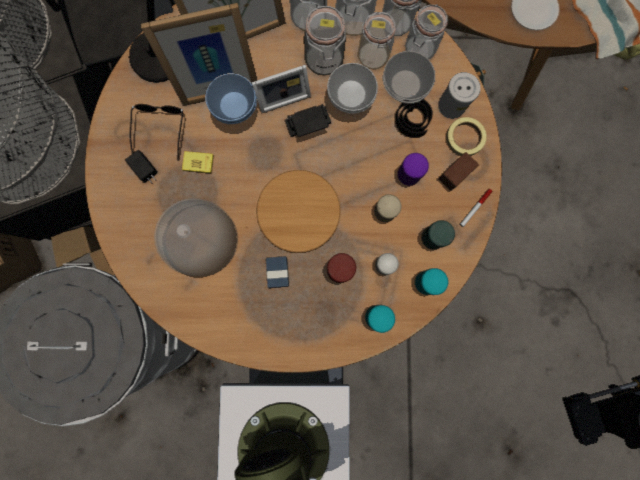

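View pics/side0.png

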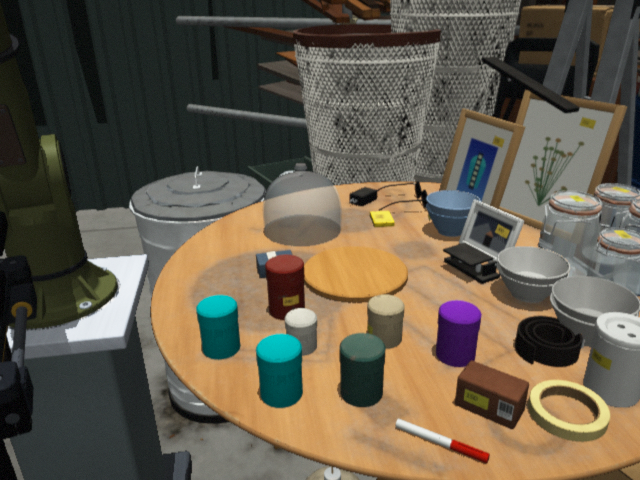

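Top view: board at (299,211), dome (197,238) with knob near (184,230), green tin (439,235), sand (388,208), grey (387,264), red (342,268), soap (277,272), look-alikes purple (413,168) and turquoise (433,282)/(381,319). The side view shows the same scene, with the dome knob near (301,167), green (362,370), sand (385,320) and grey (301,330).

Create m.py:
```python
from h import *
import sys
def load(n):
    a=np.load("pics/"+n+".npz"); return a["im"],a["d"],(*a["k"],a["T"])
if __name__=="__main__":
    it,dt,ct=load("top0"); is_,ds,cs=load("side0")
    P=cloud(dt,ct); Q=cloud(ds,cs)
    print("table z",np.nanmedian(P[330:340,290:310,2]))
    for n,(u,v),h,D in (("green",(439,235),.085,64),("sand",(388,208),.07,60),("grey",(387,264),.06,52),("red",(342,268),.1,68),("purple",(413,168),0,0),("turq1",(433,282),0,0),("turq2",(381,319),0,0),("soap",(277,272),.035,0),("board",(299,211),.016,212)):
        z=np.nanmedian(P[v-3:v+4,u-3:u+4,2])
        m=(abs(P[...,2]-z)<.006).astype(np.uint8)
        if n!="board":
            m&=(np.hypot(P[...,0]-P[v,u,0],P[...,1]-P[v,u,1])<.06)
        k,l=cv2.connectedComponents(m); m=l==l[v,u]
        p=P[m]; c,r=cv2.minEnclosingCircle((p[:,:2]*1000).astype(np.float32))
        # side: lid top pts near same place
        w=(abs(Q[...,2]-z)<.006)&(np.hypot(Q[...,0]-c[0]/1000,Q[...,1]-c[1]/1000)<max(D,70)/2000+.01)
        q=Q[w]; cq,rq=cv2.minEnclosingCircle((q[:,:2]*1000).astype(np.float32)) if len(q) else ((0,0),0)
        print(n,"z %.4f"%z,"top c",np.round(c,1),"d %.1f"%(2*r),"mean",(p.mean(0)*1000).round(1),"side c",np.round(cq,1),"d %.1f"%(2*rq),"mean",(q.mean(0)*1000).round(1) if len(q) else 0)
    for u,v in((184,230),(197,238)): print("dome depth",P[v,u])
    print("side knob",Q[167,301],Q[190,301])
    a=cv2.resize(it[180:300,130:270],None,fx=4,fy=4,interpolation=cv2.INTER_CUBIC)
    b=cv2.resize(is_[150:260,240:370],None,fx=4,fy=4,interpolation=cv2.INTER_CUBIC)
    b=cv2.copyMakeBorder(b,0,600-440 if 0 else 40,0,0,cv2.BORDER_CONSTANT)[:480]
    cv2.imwrite("pics/domeA.png",np.hstack([a,b])[:,:,::-1][:, :1080][::1]); 
    x=cv2.imread("pics/domeA.png"); print(x.shape); cv2.imwrite("pics/domeA.png",cv2.resize(x,(800,int(480*800/x.shape[1]))))
```

```bash
python3 m.py
```

```text
table z 0.0007958422477831739
green z 0.0844 top c [ 522.  -377.3] d 64.9 mean [ 521.9 -377.1   84.4] side c [ 522.6 -379. ] d 66.5 mean [ 521.  -382.5   84.8]
sand z 0.0689 top c [ 590.7 -254.2] d 61.5 mean [ 590.  -253.6   69.4] side c [ 590.7 -255.5] d 63.5 mean [ 589.  -259.8   69.8]
grey z 0.0597 top c [ 450.4 -251. ] d 52.8 mean [ 450.5 -250.5   59.4] side c [ 450.3 -252.9] d 54.2 mean [ 450.1 -255.6   59.9]
red z 0.0990 top c [ 437.6 -136.4] d 68.5 mean [ 437.4 -136.1   99.2] side c [ 438.  -137.9] d 69.8 mean [ 437.  -142.4  100. ]
purple z 0.0843 top c [ 689.7 -318.3] d 66.4 mean [ 688.9 -317.7   84.6] side c [ 689.9 -319.6] d 67.2 mean [ 687.8 -323.9   84.9]
turq1 z 0.0840 top c [ 406.9 -358.2] d 65.4 mean [ 406.7 -357.4   84.3] side c [ 407.  -359.5] d 66.6 mean [ 406.4 -363.2   84.6]
turq2 z 0.0841 top c [ 318.9 -230.4] d 64.6 mean [ 319.  -230.2   84.1] side c [ 318.2 -232.1] d 66.4 mean [ 319.3 -236.    84.8]
soap z 0.0352 top c [430.2  20.4] d 87.2 mean [430.   20.5  34.6] side c [429.7  18.8] d 87.1 mean [419.6  24.2  36. ]
board z 0.0173 top c [588.5 -29.7] d 216.3 mean [587.2 -29.6  16.7] side c [588.4 -30.6] d 219.3 mean [586.4 -43.4  18.2]
dome depth [0.51195413 0.21250931 0.17104292]
dome depth [0.49825188 0.19119896 0.14170675]
side knob [0.51345918 0.20415936 0.16603557] [0.50565804 0.15286671 0.12876958]
(480, 1080, 3)
```

Both views agree within 2 mm on tin positions, heights and sizes. Dome knob is about (0.513, 0.21). Next is a helper for tool-axis deltas, then hover over the grey tin.

Create go.py:
```python
# usage: go.py x y zgrip psi  -> delta in tool axes to bring grasp point to (x,y,z), tool-x heading psi
from h import *
import sys
s=ctrl.get_state(); M=R.from_rotvec(s["tool_rot"]).as_matrix()
psi=np.arctan2(M[1,0],M[0,0]); g=np.array(s["position"])+M[:,2]*ctrl.grip_point_offset
print("t %.2f grip pt"%s["time"],g.round(4),"psi %.3f"%psi,"tilt %.4f"%np.arccos(-M[2,2]),"F",np.round(s["ft_force"],1),"w %.3f"%s["grip_width"],"gf %.1f"%s["grip_force"],"q",np.round(s["joint_positions"],2))
a=[float(v) for v in sys.argv[1:]]
for i in range(0,len(a),4):
    x,y,z,p=a[i:i+4]; d=M.T@(np.array([x,y,z])-g); t=(psi-p+np.pi)%(2*np.pi)-np.pi
    print("d",d.round(4),"turn %.3f"%t,"dist %.3f"%np.linalg.norm(d))
```

```bash
python3 go.py 0.4504 -0.252 0.19 1.22
```

```text
t 0.10 grip pt [ 0.1724 -0.6262  0.2403] psi 0.269 tilt 0.0018 F [-1.  -0.3  0.4] w 1.005 gf 0.0 q [ 1.32  0.32 -0.07  1.45  0.02  1.37 -0.06]
d [ 0.3674 -0.2869  0.0507] turn -0.951 dist 0.469
```

View pics/domeA.png

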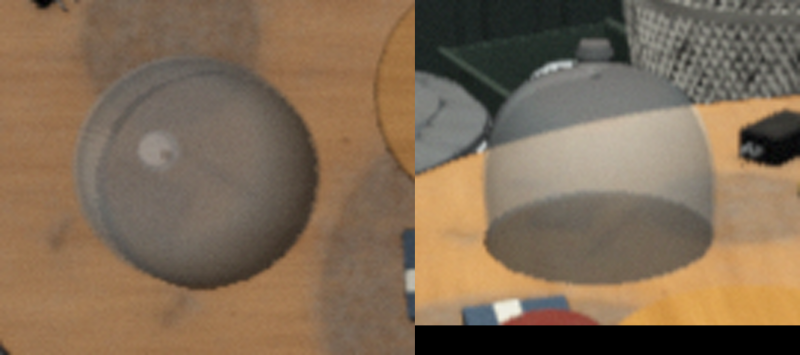

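The dome crop shows the knob at top-view pixel (183,230.6) and side-view pixel (301,166), with the rim flat on the table.

The rows are not in the units I measure in: shifts go in shares of 0.75 m and turns go in shares of pi rad. I convert before sending: 0.367 m / 0.75 = 0.4893, -0.287 m / 0.75 = -0.3827, -0.95 rad / 3.1416 = -0.3024.

Call:
step_hand --ticks '[{"dx":0.4893, "dy":-0.3827, "dz":0.0667, "yaw":-0.3024, "aperture":1}, {"dx":0.4893, "dy":-0.3827, "dz":0.0667, "yaw":-0.3024, "aperture":1}, {"dx":0.4893, "dy":-0.3827, "dz":0.0667, "yaw":-0.3024, "aperture":1}, {"dx":0.4893, "dy":-0.3827, "dz":0.0667, "yaw":-0.3024, "aperture":1}, {"dx":0.4893, "dy":-0.3827, "dz":0.0667, "yaw":-0.3024, "aperture":1}, {"dx":0.4893, "dy":-0.3827, "dz":0.0667, "yaw":-0.3024, "aperture":1}, {"dx":0.4893, "dy":-0.3827, "dz":0.0667, "yaw":-0.3024, "aperture":1}, {"dx":0.4893, "dy":-0.3827, "dz":0.0667, "yaw":-0.3024, "aperture":1}, {"dx":0.4893, "dy":-0.3827, "dz":0.0667, "yaw":-0.3024, "aperture":1}, {"dx":0.4893, "dy":-0.3827, "dz":0.0667, "yaw":-0.3024, "aperture":1}, {"dx":0.4893, "dy":-0.3827, "dz":0.0667, "yaw":-0.3024, "aperture":1}]' --squeeze 25

```text
time: 1.2
position: [0.452, -0.2487, 0.3542]
tool_rot: [-2.569, -1.807, -0.001]
ft_force: [0.7, -0.8, 0.2]
grip_width: 1.002
grip_force: 0.0
```

Run:
```python
from h import *
shot("wrist","w1"); shot("side","s1")
a=cv2.imread("pics/w1.png"); b=cv2.imread("pics/s1.png")
cv2.imwrite("pics/ws1.png",cv2.resize(np.hstack([a,b]),(800,300)))
```

```bash
python3 go.py 0.4504 -0.252 0.046 1.22
```

```text
t 1.30 grip pt [ 0.4497 -0.2529  0.1909] psi 1.219 tilt 0.0011 F [-0.7 -0.3 -0.2] w 1.005 gf 0.0 q [ 0.93  0.1  -0.49  1.83  0.05  1.23  0.07]
d [0.0012 0.0005 0.1449] turn -0.001 dist 0.145
```

View pics/ws1.png

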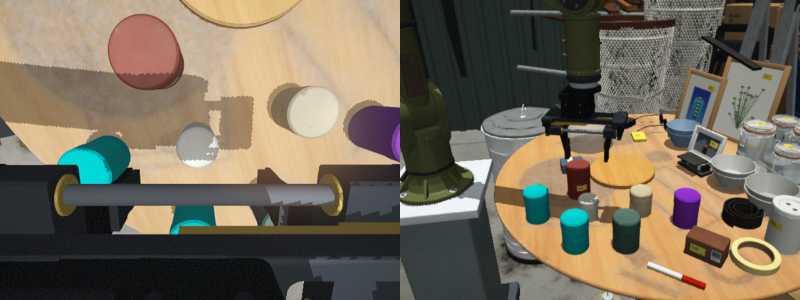

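The wrist view shows the grey tin at about (315,229) full-scale pixels, and the body's long side lies along the closing line, so the red tin is clear. I'll check the position from the wrist depth.

Run:
```python
from h import *
from m import load
im,d,c=load("w1"); P=cloud(d,c)
for n,z,x,y in(("grey",.06,.4504,-.252),("sand",.07,.5905,-.255),("red",.1,.4376,-.137)):
    m=(abs(P[...,2]-z)<.005)&(np.hypot(P[...,0]-x,P[...,1]-y)<.045)
    p=P[m]; ce,r=cv2.minEnclosingCircle((p[:,:2]*1000).astype(np.float32)); print(n,np.round(ce,1),2*r,p.mean(0).round(4),len(p))
```

```text
grey [ 449.  -251.3] 52.66891098022461 [ 0.4495 -0.2504  0.0593] 3545
sand [ 589.  -254.8] 61.03231430053711 [ 0.5883 -0.2535  0.0692] 5730
red [ 436.2 -136.4] 68.90293884277344 [ 0.4368 -0.1361  0.0994] 10980
```

Converted, 0.145 m / 0.75 = 0.1933, 0.05 m / 0.75 = 0.0667.

Call:
step_hand --ticks '[{"dx":0.0013, "dz":0.0667, "aperture":1}, {"dx":0.0013, "dz":0.1333, "aperture":1}, {"dx":0.0013, "dz":0.1733, "aperture":1}, {"dx":0.0013, "dz":0.1933, "aperture":1}, {"dx":0.0013, "dz":0.1933, "aperture":1}, {"dx":0.0013, "dz":0.1933, "aperture":0.3}, {"dx":0.0013, "dz":0.1933, "aperture":0.3}, {"dx":0.0013, "dz":0.1933, "aperture":0.3}, {"dx":0.0013, "dz":0.1933, "aperture":0.3}, {"dx":0.0013, "dz":0.1933, "aperture":0.3}]' --squeeze 25

```text
time: 2.3
position: [0.4507, -0.2517, 0.2104]
tool_rot: [2.575, 1.798, 0.0]
ft_force: [-1.1, 0.8, 1.8]
grip_width: 0.634
grip_force: 1.0
```

```bash
python3 go.py
```

```text
t 2.30 grip pt [ 0.4508 -0.2518  0.0469] psi 1.219 tilt 0.0010 F [-1.1  0.8  1.8] w 0.634 gf 1.0 q [ 0.89  0.26 -0.48  1.97  0.15  0.94 -0.01]
```

Converted, -0.13 m / 0.75 = -0.1733, -0.12 m / 0.75 = -0.16.

Call:
step_hand --ticks '[{"aperture":0}, {"aperture":0}, {"aperture":0}, {"dz":-0.04, "aperture":0}, {"dz":-0.0933, "aperture":0}, {"dz":-0.16, "aperture":0}, {"dz":-0.1733, "aperture":0}, {"dz":-0.1733, "aperture":0}]' --squeeze 25

```text
time: 3.1
position: [0.4512, -0.2518, 0.3416]
tool_rot: [2.573, 1.796, 0.002]
ft_force: [-0.5, -0.1, -1.6]
grip_width: 0.596
grip_force: 25.0
```

```bash
python3 go.py 0.558 -0.066 0.17 0.88 0.558 -0.066 0.064 0.88
```

```text
t 3.10 grip pt [ 0.4518 -0.2523  0.1781] psi 1.219 tilt 0.0046 F [-0.5 -0.1 -1.6] w 0.596 gf 25.0 q [ 0.93  0.11 -0.5   1.85  0.06  1.2   0.06]
d [0.2115 0.0354 0.0079] turn 0.339 dist 0.215
d [0.2116 0.035  0.1139] turn 0.339 dist 0.243
```

Converted, 0.2115 m / 0.75 = 0.282, 0.0354 m / 0.75 = 0.0472, 0.34 rad / 3.1416 = 0.1082.

Call:
step_hand --ticks '[{"dx":0.04, "dy":0.0067, "yaw":0.0318, "aperture":0}, {"dx":0.0933, "dy":0.016, "yaw":0.07, "aperture":0}, {"dx":0.1533, "dy":0.0253, "yaw":0.1082, "aperture":0}, {"dx":0.2133, "dy":0.036, "yaw":0.1082, "aperture":0}, {"dx":0.2533, "dy":0.0427, "yaw":0.1082, "aperture":0}, {"dx":0.282, "dy":0.0472, "yaw":0.1082, "aperture":0}, {"dx":0.282, "dy":0.0472, "dz":0.04, "yaw":0.1082, "aperture":0}, {"dx":0.282, "dy":0.0472, "dz":0.0933, "yaw":0.1082, "aperture":0}, {"dx":0.282, "dy":0.0472, "dz":0.1267, "yaw":0.1082, "aperture":0}, {"dx":0.282, "dy":0.0472, "dz":0.1267, "yaw":0.1082, "aperture":0}, {"dx":0.282, "dy":0.0472, "dz":0.1267, "yaw":0.1082, "aperture":0}]'

```text
time: 4.2
position: [0.5561, -0.0651, 0.2433]
tool_rot: [-2.841, -1.336, 0.003]
ft_force: [1.0, 0.1, -1.0]
grip_width: 0.597
grip_force: 25.0
```

```bash
python3 go.py 0.558 -0.066 0.063 0.88
```

```text
t 4.20 grip pt [ 0.5556 -0.0649  0.0798] psi 0.879 tilt 0.0032 F [ 1.   0.1 -1. ] w 0.597 gf 25.0 q [ 0.6   0.33 -0.61  1.84  0.22  1.04 -0.79]
d [0.0007 0.0026 0.0168] turn -0.001 dist 0.017
```

Converted, 0.016 m / 0.75 = 0.0213, 0.013 m / 0.75 = 0.0173.

Call:
step_hand --ticks '[{"dx":0.0013, "dy":0.0035, "dz":0.0107, "aperture":0}, {"dx":0.0013, "dy":0.0035, "dz":0.0173, "aperture":0}, {"dx":0.0013, "dy":0.0035, "dz":0.0213, "aperture":0}, {"dx":0.0013, "dy":0.0035, "dz":0.0213, "aperture":0}, {"dx":0.0013, "dy":0.0035, "dz":0.0213, "aperture":0}]'

```text
time: 4.7
position: [0.5594, -0.0662, 0.229]
tool_rot: [2.843, 1.336, 0.0]
ft_force: [-0.3, -0.6, -1.7]
grip_width: 0.594
grip_force: 25.0
```

```bash
python3 go.py 0.558 -0.066 0.063 0.88
```

```text
t 4.70 grip pt [ 0.5595 -0.0662  0.0655] psi 0.879 tilt 0.0005 F [-0.3 -0.6 -1.7] w 0.594 gf 25.0 q [ 0.59  0.35 -0.6   1.84  0.23  1.01 -0.8 ]
d [-0.0008 -0.0013  0.0025] turn -0.001 dist 0.003
```

Converted, 0.002 m / 0.75 = 0.0027, -0.001 m / 0.75 = -0.0013.

Call:
step_hand --ticks '[{"dy":-0.0013, "dz":0.0013, "aperture":0}, {"dy":-0.0013, "dz":0.0027, "aperture":0}, {"dy":-0.0013, "dz":0.0027, "aperture":0}]'

```text
time: 5.0
position: [0.5585, -0.0655, 0.2267]
tool_rot: [2.843, 1.336, -0.0]
ft_force: [0.1, 0.4, -1.7]
grip_width: 0.601
grip_force: 25.0
```

```bash
python3 go.py
```

```text
t 5.00 grip pt [ 0.5585 -0.0655  0.0632] psi 0.879 tilt 0.0002 F [ 0.1  0.4 -1.7] w 0.601 gf 25.0 q [ 0.59  0.36 -0.6   1.85  0.24  1.01 -0.8 ]
```

Converted, 0.002 m / 0.75 = 0.0027, 0.001 m / 0.75 = 0.0013.

Call:
step_hand --ticks '[{"dz":0.0013, "aperture":0}, {"dz":0.0027, "aperture":0}, {"dz":0.0027, "aperture":0}]'

```text
time: 5.3
position: [0.5587, -0.0654, 0.2262]
tool_rot: [2.843, 1.336, -0.001]
ft_force: [-4.2, -0.0, 9.9]
grip_width: 0.593
grip_force: 25.0
```

```bash
python3 go.py
```

```text
t 5.30 grip pt [ 0.5587 -0.0655  0.0627] psi 0.879 tilt 0.0008 F [-4.2 -0.   9.9] w 0.593 gf 25.0 q [ 0.59  0.36 -0.6   1.85  0.24  1.01 -0.81]
```

Converted, -0.12 m / 0.75 = -0.16, -0.06 m / 0.75 = -0.08.

Call:
step_hand --ticks '[{"dz":-0.0013, "aperture":0}, {"dz":-0.0013, "aperture":0.75}, {"dz":-0.0013, "aperture":0.75}, {"dz":-0.0013, "aperture":0.75}, {"dz":-0.0267, "aperture":0.75}, {"dz":-0.08, "aperture":0.75}, {"dz":-0.1333, "aperture":1}, {"dz":-0.16, "aperture":1}, {"dz":-0.16, "aperture":1}]'

```text
time: 6.2
position: [0.5598, -0.0653, 0.3485]
tool_rot: [2.839, 1.335, 0.009]
ft_force: [0.6, -0.4, 0.2]
grip_width: 0.934
grip_force: 0.0
```

```bash
python3 go.py 0.5902 -0.2548 0.183 2.23;  python3 - <<'E'
from h import *
im,d,c=shot("top","t2"); P=cloud(d,c); shot("side","s2")
m=(abs(P[...,2]-.076)<.006)&(np.hypot(P[...,0]-.558,P[...,1]+.066)<.045); p=P[m]; print(len(p),p.mean(0) if len(p) else 0, cv2.minEnclosingCircle((p[:,:2]*1000).astype(np.float32)) if len(p) else 0)
E
```

```text
t 6.20 grip pt [ 0.5609 -0.0655  0.185 ] psi 0.879 tilt 0.0070 F [ 0.6 -0.4  0.2] w 0.934 gf 0.0 q [ 0.63  0.22 -0.64  1.73  0.14  1.23 -0.73]
d [-0.1271  0.1433  0.0025] turn -1.351 dist 0.192
0 0 0
```

Converted, 0.143 m / 0.75 = 0.1907, 0.13 m / 0.75 = 0.1733, -1.35 rad / 3.1416 = -0.4297.

Call:
step_hand --ticks '[{"dx":-0.04, "dy":0.0467, "yaw":-0.0477, "aperture":1}, {"dx":-0.08, "dy":0.0933, "yaw":-0.0955, "aperture":1}, {"dx":-0.12, "dy":0.14, "yaw":-0.1432, "aperture":1}, {"dx":-0.1533, "dy":0.1733, "yaw":-0.191, "aperture":1}, {"dx":-0.1693, "dy":0.1907, "yaw":-0.2387, "aperture":1}, {"dx":-0.1693, "dy":0.1907, "yaw":-0.2865, "aperture":1}, {"dx":-0.1693, "dy":0.1907, "yaw":-0.3342, "aperture":1}, {"dx":-0.1693, "dy":0.1907, "yaw":-0.382, "aperture":1}, {"dx":-0.1693, "dy":0.1907, "yaw":-0.4297, "aperture":1}, {"dx":-0.1693, "dy":0.1907, "yaw":-0.4297, "aperture":1}]'

```text
time: 7.3
position: [0.5871, -0.2545, 0.3425]
tool_rot: [-1.382, -2.817, -0.001]
ft_force: [-0.7, 0.7, 0.2]
grip_width: 0.998
grip_force: 0.0
```

```bash
python3 go.py 0.5902 -0.2548 0.05 2.23;  python3 - <<'E'
from h import *
im,d,c=shot("top","t3"); P=cloud(d,c)
m=(abs(P[...,2]-.076)<.006)&(np.hypot(P[...,0]-.558,P[...,1]+.066)<.045); p=P[m]; print(len(p),p.mean(0) if len(p) else 0, cv2.minEnclosingCircle((p[:,:2]*1000).astype(np.float32)) if len(p) else 0)
p=P[(abs(P[...,2]-.017)<.006)&(np.hypot(P[...,0]-.588,P[...,1]+.03)<.13)]
print(p.min(0),p.max(0))
E
```

```text
t 7.30 grip pt [ 0.5867 -0.2542  0.179 ] psi 2.229 tilt 0.0035 F [-0.7  0.7  0.2] w 0.998 gf 0.0 q [ 0.93  0.43 -0.73  1.54  0.29  1.29  0.82]
d [-0.0031  0.0026  0.129 ] turn -0.001 dist 0.129
363 [ 0.5600288  -0.06573134  0.0752535 ] ((560.4216918945312, -65.45751190185547), 26.354677200317383)
[ 0.48061524 -0.13563289  0.01100978] [0.6949746  0.07781596 0.02296191]
```

Converted, 0.129 m / 0.75 = 0.172, 0.12 m / 0.75 = 0.16.

Call:
step_hand --ticks '[{"dx":-0.004, "dy":0.0035, "dz":0.0667, "aperture":1}, {"dx":-0.004, "dy":0.0035, "dz":0.1333, "aperture":1}, {"dx":-0.004, "dy":0.0035, "dz":0.16, "aperture":1}, {"dx":-0.004, "dy":0.0035, "dz":0.172, "aperture":1}, {"dx":-0.004, "dy":0.0035, "dz":0.172, "aperture":1}, {"dx":-0.004, "dy":0.0035, "dz":0.172, "aperture":0}, {"dx":-0.004, "dy":0.0035, "dz":0.172, "aperture":0}, {"dx":-0.004, "dy":0.0035, "dz":0.172, "aperture":0}, {"dx":-0.004, "dy":0.0035, "dz":0.172, "aperture":0}, {"dx":-0.004, "dy":0.0035, "dz":0.172, "aperture":0}, {"dx":-0.004, "dy":0.0035, "dz":0.172, "aperture":0}]' --squeeze 25

```text
time: 8.45
position: [0.5917, -0.2556, 0.2167]
tool_rot: [1.384, 2.819, -0.001]
ft_force: [-1.3, -0.5, 5.9]
grip_width: 0.689
grip_force: 25.0
```

```bash
python3 go.py
```

```text
t 8.45 grip pt [ 0.5919 -0.2557  0.0532] psi 2.229 tilt 0.0012 F [-1.3 -0.5  5.9] w 0.689 gf 25.0 q [ 0.89  0.56 -0.68  1.64  0.39  1.08  0.76]
```

Converted, -0.13 m / 0.75 = -0.1733, -0.1 m / 0.75 = -0.1333.

Call:
step_hand --ticks '[{"dz":-0.0267, "aperture":0}, {"dz":-0.08, "aperture":0}, {"dz":-0.1333, "aperture":0}, {"dz":-0.1733, "aperture":0}, {"dz":-0.1733, "aperture":0}]'

```text
time: 8.95
position: [0.593, -0.2551, 0.3508]
tool_rot: [1.381, 2.813, 0.0]
ft_force: [1.2, -0.8, -1.5]
grip_width: 0.683
grip_force: 25.0
```

```bash
python3 go.py 0.562 0.004 0.18 2.23 0.562 0.004 0.07 2.23
```

```text
t 8.95 grip pt [ 0.5942 -0.2557  0.1873] psi 2.229 tilt 0.0084 F [ 1.2 -0.8 -1.5] w 0.683 gf 25.0 q [ 0.93  0.43 -0.73  1.52  0.3   1.3   0.82]
d [0.2252 0.1333 0.0061] turn -0.001 dist 0.262
d [0.226  0.1329 0.1161] turn -0.001 dist 0.287
```

Converted, 0.2252 m / 0.75 = 0.3003, 0.21 m / 0.75 = 0.28.

Call:
step_hand --ticks '[{"dx":0.0333, "dy":0.02, "aperture":0}, {"dx":0.08, "dy":0.0467, "aperture":0}, {"dx":0.1333, "dy":0.0787, "aperture":0}, {"dx":0.1867, "dy":0.1107, "aperture":0}, {"dx":0.24, "dy":0.1427, "aperture":0}, {"dx":0.28, "dy":0.1653, "aperture":0}, {"dx":0.3003, "dy":0.1777, "aperture":0}, {"dx":0.3003, "dy":0.1777, "aperture":0}, {"dx":0.3003, "dy":0.1777, "dz":0.04, "aperture":0}, {"dx":0.3003, "dy":0.1777, "dz":0.0933, "aperture":0}, {"dx":0.3003, "dy":0.1777, "dz":0.1333, "aperture":0}, {"dx":0.3003, "dy":0.1777, "dz":0.1333, "aperture":0}, {"dx":0.3003, "dy":0.1777, "dz":0.1333, "aperture":0}]'

```text
time: 10.25
position: [0.5593, 0.0034, 0.2454]
tool_rot: [-1.386, -2.818, 0.001]
ft_force: [1.3, 0.3, -0.9]
grip_width: 0.686
grip_force: 25.0
```

```bash
python3 go.py 0.562 0.004 0.07 2.23
```

```text
t 10.25 grip pt [0.5591 0.0034 0.0819] psi 2.228 tilt 0.0014 F [ 1.3  0.3 -0.9] w 0.686 gf 25.0 q [ 0.65  0.38 -0.83  1.83  0.32  1.07  0.36]
d [-0.0014  0.0027  0.0119] turn -0.002 dist 0.012
```

Converted, 0.011 m / 0.75 = 0.0147, 0.006 m / 0.75 = 0.008.

Call:
step_hand --ticks '[{"dx":-0.0013, "dy":0.0033, "dz":0.008, "aperture":0}, {"dx":-0.0013, "dy":0.0033, "dz":0.0147, "aperture":0}, {"dx":-0.0013, "dy":0.0033, "dz":0.0147, "aperture":0}]'

```text
time: 10.55
position: [0.562, 0.005, 0.2349]
tool_rot: [1.385, 2.819, -0.0]
ft_force: [-0.8, 0.6, -0.9]
grip_width: 0.686
grip_force: 25.0
```

```bash
python3 go.py
```

```text
t 10.55 grip pt [0.5621 0.0049 0.0714] psi 2.229 tilt 0.0005 F [-0.8  0.6 -0.9] w 0.686 gf 25.0 q [ 0.64  0.4  -0.82  1.84  0.34  1.05  0.35]
```

Call:
step_hand --ticks '[{"dz":0.0027, "aperture":0}, {"dz":0.0027, "aperture":0}]'

```text
time: 10.75
position: [0.5619, 0.0051, 0.2328]
tool_rot: [1.384, 2.82, -0.0]
ft_force: [-0.8, 0.6, -1.1]
grip_width: 0.685
grip_force: 25.0
```

```bash
python3 go.py 0.562 0.004 0.069 2.23
```

```text
t 10.75 grip pt [0.5619 0.0051 0.0693] psi 2.229 tilt 0.0003 F [-0.8  0.6 -1.1] w 0.685 gf 25.0 q [ 0.64  0.4  -0.82  1.84  0.34  1.05  0.34]
d [-0.0009 -0.0006  0.0003] turn -0.001 dist 0.001
```

Converted, 0.002 m / 0.75 = 0.0027, 0.001 m / 0.75 = 0.0013.

Call:
step_hand --ticks '[{"dz":0.0013, "aperture":0}, {"dz":0.0027, "aperture":0}, {"dz":0.0027, "aperture":0}]'

```text
time: 11.05
position: [0.5621, 0.0054, 0.2326]
tool_rot: [1.384, 2.82, -0.002]
ft_force: [-5.1, -0.2, 10.7]
grip_width: 0.692
grip_force: 25.0
```

```bash
python3 go.py
```

```text
t 11.05 grip pt [0.5621 0.0052 0.0691] psi 2.229 tilt 0.0014 F [-5.1 -0.2 10.7] w 0.692 gf 25.0 q [ 0.64  0.4  -0.82  1.84  0.34  1.05  0.34]
```

Converted, -0.12 m / 0.75 = -0.16, -0.001 m / 0.75 = -0.0013.

Call:
step_hand --ticks '[{"dz":-0.0013, "aperture":0}, {"dz":-0.0013, "aperture":0.85}, {"dz":-0.0013, "aperture":0.85}, {"dz":-0.0013, "aperture":0.85}, {"dz":-0.0267, "aperture":0.85}, {"dz":-0.08, "aperture":0.85}, {"dz":-0.1333, "aperture":1}, {"dz":-0.16, "aperture":1}, {"dz":-0.16, "aperture":1}]'

```text
time: 11.95
position: [0.563, 0.0056, 0.3541]
tool_rot: [1.382, 2.815, 0.003]
ft_force: [0.3, -0.4, -0.5]
grip_width: 0.978
grip_force: 0.0
```

```bash
python3 go.py 0.522 -0.378 0.195 3.14
```

```text
t 11.95 grip pt [0.5641 0.0055 0.1906] psi 2.229 tilt 0.0063 F [ 0.3 -0.4 -0.5] w 0.978 gf 0.0 q [ 0.7   0.27 -0.88  1.72  0.22  1.25  0.43]
d [-0.2777 -0.2677 -0.0043] turn -0.911 dist 0.386
```

Converted, -0.278 m / 0.75 = -0.3707, -0.268 m / 0.75 = -0.3573, -0.91 rad / 3.1416 = -0.2897.

Call:
step_hand --ticks '[{"dx":-0.04, "dy":-0.04, "yaw":-0.0477, "aperture":1}, {"dx":-0.3707, "dy":-0.3573, "dz":-0.0053, "yaw":-0.0955, "aperture":1}, {"dx":-0.3707, "dy":-0.3573, "dz":-0.0053, "yaw":-0.1432, "aperture":1}, {"dx":-0.3707, "dy":-0.3573, "dz":-0.0053, "yaw":-0.191, "aperture":1}, {"dx":-0.3707, "dy":-0.3573, "dz":-0.0053, "yaw":-0.2387, "aperture":1}, {"dx":-0.3707, "dy":-0.3573, "dz":-0.0053, "yaw":-0.2897, "aperture":1}, {"dx":-0.3707, "dy":-0.3573, "dz":-0.0053, "yaw":-0.2897, "aperture":1}, {"dx":-0.3707, "dy":-0.3573, "dz":-0.0053, "yaw":-0.2897, "aperture":1}, {"dx":-0.3707, "dy":-0.3573, "dz":-0.0053, "yaw":-0.2897, "aperture":1}, {"dx":-0.3707, "dy":-0.3573, "dz":-0.0053, "yaw":-0.2897, "aperture":1}, {"dx":-0.3707, "dy":-0.3573, "dz":-0.0053, "yaw":-0.2897, "aperture":1}]'

```text
time: 13.05
position: [0.5202, -0.3771, 0.3536]
tool_rot: [-0.002, -3.141, -0.003]
ft_force: [0.2, 1.0, -0.3]
grip_width: 1.005
grip_force: 0.0
```

```bash
python3 go.py 0.522 -0.378 0.062 3.14;  python3 - <<'E'
from h import *
im,d,c=shot("top","t4"); P=cloud(d,c)
for n,z,x,y in(("grey",.076,.5595,-.0655),("sand",.086,.562,.005)):
    p=P[(abs(P[...,2]-z)<.006)&(np.hypot(P[...,0]-x,P[...,1]-y)<.04)]; print(n,len(p),p.mean(0).round(4),cv2.minEnclosingCircle((p[:,:2]*1000).astype(np.float32)))
p=P[(abs(P[...,2]-.017)<.006)&(np.hypot(P[...,0]-.588,P[...,1]+.03)<.13)]
print(p.min(0),p.max(0))
im,d,c=shot("wrist","w4"); P=cloud(d,c)
p=P[(abs(P[...,2]-.085)<.006)&(np.hypot(P[...,0]-.522,P[...,1]+.378)<.045)]; print("green",len(p),p.mean(0).round(4),cv2.minEnclosingCircle((p[:,:2]*1000).astype(np.float32)))
E
```

```text
t 13.05 grip pt [ 0.5201 -0.3768  0.1901] psi 3.141 tilt 0.0023 F [ 0.2  1.  -0.3] w 1.005 gf 0.0 q [ 1.21  0.45 -0.82  1.52  0.34  1.32  1.92]
d [-0.002  -0.0015  0.1281] turn 0.001 dist 0.128
grey 361 [ 0.5598 -0.0656  0.0756] ((560.3345947265625, -65.68943786621094), 26.403762817382812)
sand 489 [0.5608 0.0069 0.0853] ((561.1884765625, 6.6650872230529785), 30.253570556640625)
[ 0.48031277 -0.13566129  0.01100155] [0.69510973 0.07766336 0.02297286]
green 6385 [ 0.5199 -0.3779  0.0843] ((521.302490234375, -378.0316467285156), 32.36790084838867)
```

Converted, 0.128 m / 0.75 = 0.1707, 0.12 m / 0.75 = 0.16.

Call:
step_hand --ticks '[{"dx":-0.0013, "dy":-0.0013, "dz":0.0667, "aperture":1}, {"dx":-0.0013, "dy":-0.0013, "dz":0.1333, "aperture":1}, {"dx":-0.0013, "dy":-0.0013, "dz":0.16, "aperture":1}, {"dx":-0.0013, "dy":-0.0013, "dz":0.1707, "aperture":1}, {"dx":-0.0013, "dy":-0.0013, "dz":0.1707, "aperture":1}, {"dx":-0.0013, "dy":-0.0013, "dz":0.1707, "aperture":0}, {"dx":-0.0013, "dy":-0.0013, "dz":0.1707, "aperture":0}, {"dx":-0.0013, "dy":-0.0013, "dz":0.1707, "aperture":0}, {"dx":-0.0013, "dy":-0.0013, "dz":0.1707, "aperture":0}, {"dx":-0.0013, "dy":-0.0013, "dz":0.1707, "aperture":0}]' --squeeze 25

```text
time: 14.15
position: [0.5213, -0.3795, 0.228]
tool_rot: [0.004, 3.14, -0.001]
ft_force: [-0.5, 2.2, 5.8]
grip_width: 0.736
grip_force: 25.0
```

```bash
python3 go.py
```

```text
t 14.15 grip pt [ 0.5215 -0.3795  0.0645] psi 3.139 tilt 0.0013 F [-0.5  2.2  5.8] w 0.736 gf 25.0 q [ 1.17  0.57 -0.77  1.63  0.43  1.12  1.86]
```

Call:
step_hand --ticks '[{"dz":-0.0267, "aperture":0}, {"dz":-0.08, "aperture":0}, {"dz":-0.1333, "aperture":0}, {"dz":-0.1733, "aperture":0}, {"dz":-0.1733, "aperture":0}]'

```text
time: 14.65
position: [0.5221, -0.3801, 0.3618]
tool_rot: [0.005, 3.135, -0.009]
ft_force: [0.5, -0.2, 0.3]
grip_width: 0.735
grip_force: 25.0
```

```bash
python3 go.py 0.628 -0.030 0.19 3.14
```

```text
t 14.65 grip pt [ 0.5231 -0.381   0.1983] psi 3.139 tilt 0.0085 F [ 0.5 -0.2  0.3] w 0.735 gf 25.0 q [ 1.21  0.45 -0.82  1.5   0.34  1.33  1.92]
d [-0.1037  0.3514  0.007 ] turn -0.001 dist 0.366
```

Converted, 0.351 m / 0.75 = 0.468, 0.03 m / 0.75 = 0.04.

Call:
step_hand --ticks '[{"dx":-0.008, "dy":0.0267, "aperture":0}, {"dx":-0.02, "dy":0.0733, "aperture":0}, {"dx":-0.0373, "dy":0.1267, "aperture":0}, {"dx":-0.0533, "dy":0.18, "aperture":0}, {"dx":-0.0693, "dy":0.2333, "aperture":0}, {"dx":-0.0853, "dy":0.2867, "aperture":0}, {"dx":-0.1013, "dy":0.34, "aperture":0}, {"dx":-0.1173, "dy":0.3933, "aperture":0}, {"dx":-0.128, "dy":0.4333, "aperture":0}, {"dx":-0.136, "dy":0.46, "aperture":0}, {"dx":-0.1383, "dy":0.468, "aperture":0}, {"dx":-0.1383, "dy":0.468, "aperture":0}, {"dx":-0.1383, "dy":0.468, "dz":0.04, "aperture":0}, {"dx":-0.1383, "dy":0.468, "dz":0.0933, "aperture":0}, {"dx":-0.1383, "dy":0.468, "dz":0.1333, "aperture":0}, {"dx":-0.1383, "dy":0.468, "dz":0.1333, "aperture":0}, {"dx":-0.1383, "dy":0.468, "dz":0.1333, "aperture":0}]'

```text
time: 16.35
position: [0.6253, -0.0305, 0.2566]
tool_rot: [-0.007, -3.14, 0.0]
ft_force: [0.6, -0.1, -1.4]
grip_width: 0.734
grip_force: 25.0
```

```bash
python3 go.py 0.628 -0.030 0.082 3.14
```

```text
t 16.35 grip pt [ 0.6251 -0.0306  0.0931] psi 3.137 tilt 0.0013 F [ 0.6 -0.1 -1.4] w 0.734 gf 25.0 q [ 0.68  0.53 -0.87  1.66  0.44  1.16  1.26]
d [-0.0029  0.0006  0.0111] turn -0.003 dist 0.011
```

Converted, 0.01 m / 0.75 = 0.0133, 0.006 m / 0.75 = 0.008.

Call:
step_hand --ticks '[{"dx":-0.002, "dy":0.0008, "dz":0.008, "aperture":0}, {"dx":-0.002, "dy":0.0008, "dz":0.0133, "aperture":0}, {"dx":-0.002, "dy":0.0008, "dz":0.0133, "aperture":0}]'

```text
time: 16.65
position: [0.6272, -0.0286, 0.2472]
tool_rot: [0.005, 3.141, -0.001]
ft_force: [-0.4, 0.3, -1.5]
grip_width: 0.731
grip_force: 25.0
```

```bash
python3 go.py
```

```text
t 16.65 grip pt [ 0.6273 -0.0286  0.0837] psi 3.139 tilt 0.0008 F [-0.4  0.3 -1.5] w 0.731 gf 25.0 q [ 0.67  0.55 -0.87  1.66  0.45  1.15  1.25]
```

Call:
step_hand --ticks '[{"dz":0.0027, "aperture":0}, {"dz":0.0027, "aperture":0}]'

```text
time: 16.85
position: [0.627, -0.0284, 0.2449]
tool_rot: [0.004, 3.141, -0.0]
ft_force: [0.1, -0.1, -1.7]
grip_width: 0.731
grip_force: 25.0
```

```bash
python3 go.py 0.628 -0.030 0.08 3.14
```

```text
t 16.85 grip pt [ 0.6271 -0.0284  0.0814] psi 3.139 tilt 0.0003 F [ 0.1 -0.1 -1.7] w 0.731 gf 25.0 q [ 0.67  0.55 -0.87  1.66  0.45  1.14  1.25]
d [-0.0009 -0.0016  0.0014] turn -0.001 dist 0.002
```

Converted, 0.002 m / 0.75 = 0.0027, 0.001 m / 0.75 = 0.0013.

Call:
step_hand --ticks '[{"dz":0.0013, "aperture":0}, {"dz":0.0027, "aperture":0}, {"dz":0.0027, "aperture":0}]'

```text
time: 17.15
position: [0.6272, -0.0283, 0.244]
tool_rot: [0.004, 3.141, -0.001]
ft_force: [-2.9, -0.0, 5.7]
grip_width: 0.735
grip_force: 25.0
```

```bash
python3 go.py
```

```text
t 17.15 grip pt [ 0.6272 -0.0284  0.0805] psi 3.139 tilt 0.0008 F [-2.9 -0.   5.7] w 0.735 gf 25.0 q [ 0.67  0.55 -0.87  1.66  0.45  1.14  1.25]
```

Converted, -0.17 m / 0.75 = -0.2267, -0.16 m / 0.75 = -0.2133.

Call:
step_hand --ticks '[{"dz":-0.0013, "aperture":0}, {"dz":-0.0013, "aperture":0.87}, {"dz":-0.0013, "aperture":0.87}, {"dz":-0.0013, "aperture":0.87}, {"dz":-0.0267, "aperture":0.87}, {"dz":-0.08, "aperture":0.87}, {"dz":-0.1467, "aperture":0.9}, {"dz":-0.2133, "aperture":0.8}, {"dz":-0.2267, "aperture":0.8}, {"dz":-0.2267, "aperture":0.8}]'

```text
time: 18.15
position: [0.6275, -0.0279, 0.4152]
tool_rot: [0.004, 3.137, -0.001]
ft_force: [-0.5, 0.1, -1.6]
grip_width: 0.806
grip_force: 0.0
```

```bash
python3 go.py 0.52 0.13 0.26 3.14 0.513 0.21 0.24 3.14
```

Run:
```python
from h import *
from m import load
it,dt,ct=load("top0"); is_,ds,cs=load("side0")
o1,d1=ray(ct,183,230.6); o2,d2=ray(cs,301,166)
t=np.linalg.lstsq(np.c_[d1,-d2],o2-o1,rcond=None)[0]; a=o1+d1*t[0]; b=o2+d2*t[1]; print("knob",a,b)
P=cloud(dt,ct)
p=P[(P[...,2]>.148)&(P[...,2]<.19)&(np.hypot(P[...,0]-.513,P[...,1]-.21)<.05)]; print(len(p),p.mean(0),p.max(0),cv2.minEnclosingCircle((p[:,:2]*1000).astype(np.float32)))
p=P[(P[...,2]>.166)&(P[...,2]<.19)&(np.hypot(P[...,0]-.513,P[...,1]-.21)<.05)]; print(len(p),p.mean(0),cv2.minEnclosingCircle((p[:,:2]*1000).astype(np.float32)))
for lo,hi in((.03,.06),(.06,.09),(.1,.11),(.12,.13)):
    p=P[(P[...,2]>lo)&(P[...,2]<hi)&(np.hypot(P[...,0]-.505,P[...,1]-.205)<.12)]
    A=np.c_[2*p[:,:2],np.ones(len(p))]
    s=np.linalg.lstsq(A,(p[:,:2]**2).sum(1),rcond=None)[0]; print(lo,len(p),s[:2],np.sqrt(s[2]+s[0]**2+s[1]**2))
```

```text
t 18.15 grip pt [ 0.6283 -0.0281  0.2517] psi 3.139 tilt 0.0047 F [-0.5  0.1 -1.6] w 0.806 gf 0.0 q [ 0.72  0.41 -0.94  1.47  0.33  1.42  1.34]
d [ 0.1087  0.1578 -0.0089] turn -0.001 dist 0.192
d [0.116  0.2377 0.011 ] turn -0.001 dist 0.265
knob [0.51161403 0.21668802 0.16415447] [0.51498009 0.21642154 0.16456604]
160 [0.51168511 0.21663201 0.16624481] [0.5275528  0.23303179 0.17258293] ((513.067138671875, 218.75973510742188), 16.26173973083496)
94 [0.51263815 0.21773167 0.16894661] ((512.8773803710938, 217.96337890625), 13.570917129516602)
0.03 162 [0.51285051 0.21878429] 0.09460510338141102
0.06 478 [0.51246166 0.21786607] 0.09115005911735538
0.1 433 [0.51267897 0.2187816 ] 0.08225461794861448
0.12 869 [0.51276325 0.21860175] 0.06614859373716735
```

Converted, 0.246 m / 0.75 = 0.328, 0.115 m / 0.75 = 0.1533.

Call:
step_hand --ticks '[{"dx":0.1533, "dy":0.328, "aperture":0.8}, {"dx":0.1533, "dy":0.328, "aperture":0.8}, {"dx":0.1533, "dy":0.328, "aperture":0.8}, {"dx":0.1533, "dy":0.328, "aperture":0.8}, {"dx":0.1533, "dy":0.328, "aperture":0.8}, {"dx":0.1533, "dy":0.328, "aperture":0.8}, {"dx":0.1533, "dy":0.328, "aperture":0.8}, {"dx":0.1533, "dy":0.328, "aperture":0.8}]'

```text
time: 18.95
position: [0.5126, 0.2173, 0.411]
tool_rot: [-0.004, -3.139, 0.002]
ft_force: [0.7, -0.7, -0.2]
grip_width: 0.799
grip_force: 0.0
```

```bash
python3 go.py 0.513 0.218 0.16 3.14
```

Run:
```python
from h import *
im,d,c=shot("wrist","w5"); P=cloud(d,c)
for lo,hi in((.148,.18),(.166,.18),(.1,.11),(.12,.13)):
    p=P[(P[...,2]>lo)&(P[...,2]<hi)&(np.hypot(P[...,0]-.513,P[...,1]-.218)<(.03 if lo>.14 else .12))]
    if len(p)<5: print(lo,len(p)); continue
    A=np.c_[2*p[:,:2],np.ones(len(p))]; s=np.linalg.lstsq(A,(p[:,:2]**2).sum(1),rcond=None)[0]
    print(lo,len(p),p.mean(0).round(4),p.max(0).round(4),cv2.minEnclosingCircle((p[:,:2]*1000).astype(np.float32)),s[:2],np.sqrt(s[2]+s[0]**2+s[1]**2))
im,d,c=shot("top","t5"); P=cloud(d,c)
for n,z,x,y in(("grey",.076,.5595,-.0655),("sand",.086,.562,.005),("green",.101,.628,-.029)):
    p=P[(abs(P[...,2]-z)<.006)&(np.hypot(P[...,0]-x,P[...,1]-y)<.04)]; print(n,len(p),p.mean(0).round(4) if len(p) else 0,cv2.minEnclosingCircle((p[:,:2]*1000).astype(np.float32)) if len(p) else 0)
cv2.imwrite("pics/v5.png",cv2.resize(np.hstack([cv2.imread("pics/w5.png"),cv2.imread("pics/t5.png")]),(800,300)))
```

```text
t 18.95 grip pt [0.5122 0.217  0.2475] psi 3.139 tilt 0.0027 F [ 0.7 -0.7 -0.2] w 0.799 gf 0.0 q [ 0.48  0.26 -1.08  1.65  0.24  1.37  0.94]
d [-0.001   0.0011  0.0875] turn -0.001 dist 0.088
0.148 1813 [0.5093 0.2187 0.1664] [0.5277 0.2342 0.1716] ((511.73046875, 218.5858917236328), 16.17329216003418) [0.51027246 0.21870817] 0.010825639542468717
0.166 1214 [0.5109 0.2187 0.1685] [0.524  0.231  0.1716] ((511.2381591796875, 218.73867797851562), 13.101433753967285) [0.51118857 0.21866293] 0.00888735421646838
0.1 2045 [0.4607 0.2178 0.1053] [0.5669 0.3038 0.11  ] ((511.1038513183594, 218.7671661376953), 85.33930969238281) [0.51135416 0.21877951] 0.08231583089175334
0.12 5791 [0.4807 0.2175 0.1256] [0.5584 0.2914 0.13  ] ((510.3482360839844, 218.76976013183594), 73.04191589355469) [0.51057888 0.21883039] 0.06576844791874649
grey 364 [ 0.56   -0.0657  0.0752] ((560.3341674804688, -66.0845947265625), 26.450098037719727)
sand 489 [0.5608 0.0068 0.0852] ((561.2960205078125, 7.185821056365967), 30.334911346435547)
green 558 [ 0.6271 -0.0289  0.1003] ((627.8483276367188, -29.170368194580078), 32.365848541259766)
```

View pics/v5.png

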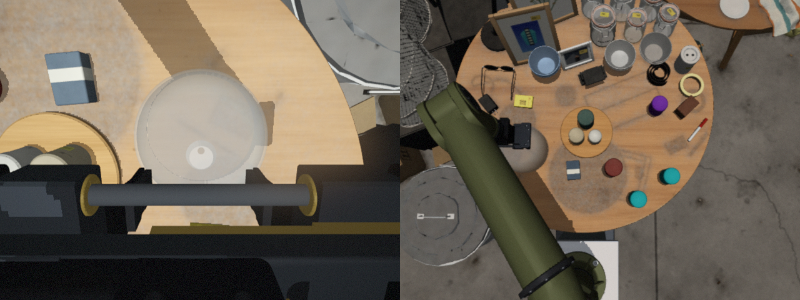

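The wrist view has the knob centred between the fingers at about (320,250), and the top view has all three tins standing on the board in the right arrangement. Two views put the knob at (0.512, 0.2186), so I'll grasp it now.

Converted, 0.087 m / 0.75 = 0.116, 0.0016 m / 0.75 = 0.0021.

Call:
step_hand --ticks '[{"dy":0.0021, "dz":0.0533, "aperture":0.8}, {"dy":0.0021, "dz":0.0933, "aperture":0.8}, {"dy":0.0021, "dz":0.1133, "aperture":0.8}, {"dy":0.0021, "dz":0.116, "aperture":0.8}, {"dy":0.0021, "dz":0.116, "aperture":0.8}]' --squeeze 45

```text
time: 19.55
position: [0.5133, 0.219, 0.3261]
tool_rot: [0.006, 3.142, 0.001]
ft_force: [-0.3, 0.0, 0.5]
grip_width: 0.798
grip_force: 0.0
```

```bash
python3 go.py 0.512 0.2186 0.159 3.14
```

```text
t 19.55 grip pt [0.5133 0.2191 0.1626] psi 3.138 tilt 0.0004 F [-0.3  0.   0.5] w 0.798 gf 0.0 q [ 0.43  0.34 -1.04  1.76  0.31  1.22  0.88]
d [ 0.0013 -0.0005  0.0036] turn -0.002 dist 0.004
```

Converted, 0.003 m / 0.75 = 0.004, 0.001 m / 0.75 = 0.0013.

Call:
step_hand --ticks '[{"dx":0.0013, "dz":0.004, "aperture":0.8}, {"dx":0.0013, "dz":0.004, "aperture":0.8}, {"dx":0.0013, "dz":0.004, "aperture":0}, {"dx":0.0013, "dz":0.004, "aperture":0}, {"dx":0.0013, "dz":0.004, "aperture":0}, {"dx":0.0013, "dz":0.004, "aperture":0}, {"dx":0.0013, "dz":0.004, "aperture":0}, {"dx":0.0013, "dz":0.004, "aperture":0}, {"dx":0.0013, "dz":0.004, "aperture":0}]'

```text
time: 20.45
position: [0.5117, 0.2195, 0.3227]
tool_rot: [0.004, 3.142, -0.0]
ft_force: [-1.1, -0.8, -0.2]
grip_width: 0.351
grip_force: 45.2
```

```bash
python3 go.py
```

```text
t 20.45 grip pt [0.5117 0.2195 0.1592] psi 3.139 tilt 0.0001 F [-1.1 -0.8 -0.2] w 0.351 gf 45.2 q [ 0.43  0.34 -1.04  1.76  0.31  1.22  0.87]
```

The rows are not in the units I measure in: shifts go in shares of 0.75 m and turns go in shares of pi rad. I convert before sending: -0.02 m / 0.75 = -0.0267, -0.01 m / 0.75 = -0.0133.

Call:
step_hand --ticks '[{"dz":-0.004, "aperture":0}, {"dz":-0.0133, "aperture":0}, {"dz":-0.0267, "aperture":0}, {"dz":-0.0267, "aperture":0}, {"dz":-0.0267, "aperture":0}]'

```text
time: 20.95
position: [0.5118, 0.2195, 0.3431]
tool_rot: [0.005, 3.141, -0.0]
ft_force: [-1.2, 0.5, -6.2]
grip_width: 0.353
grip_force: 45.2
```

```bash
python3 go.py
```

Run:
```python
from h import *
im,d,c=shot("side","s6"); cv2.imwrite("pics/v6.png",cv2.resize(cv2.imread("pics/s6.png")[60:330,180:470],None,fx=2,fy=2))
```

```text
t 20.95 grip pt [0.512  0.2195 0.1796] psi 3.139 tilt 0.0009 F [-1.2  0.5 -6.2] w 0.353 gf 45.2 q [ 0.45  0.32 -1.05  1.74  0.29  1.25  0.89]
```

View pics/v6.png

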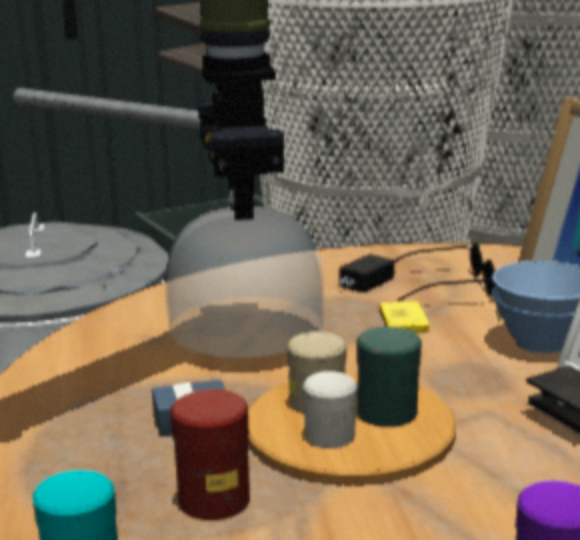

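The dome (crown near (243,215) in the crop) hangs level from the gripper with 6.2 N of weight. The tins stand on the board to its right.

Converted, -0.125 m / 0.75 = -0.1667, -0.03 m / 0.75 = -0.04.

Call:
step_hand --ticks '[{"dz":-0.0133, "aperture":0}, {"dz":-0.04, "aperture":0}, {"dz":-0.0733, "aperture":0}, {"dz":-0.1067, "aperture":0}, {"dz":-0.14, "aperture":0}, {"dz":-0.16, "aperture":0}, {"dz":-0.1667, "aperture":0}, {"dz":-0.1667, "aperture":0}, {"dz":-0.1667, "aperture":0}]'

```text
time: 21.9
position: [0.5115, 0.2192, 0.4665]
tool_rot: [-0.004, -3.14, 0.001]
ft_force: [0.2, -0.7, -5.7]
grip_width: 0.351
grip_force: 45.2
```

```bash
python3 go.py 0.588 -0.0295 0.303 3.14
```

```text
t 21.90 grip pt [0.5112 0.2191 0.303 ] psi 3.139 tilt 0.0020 F [ 0.2 -0.7 -5.7] w 0.351 gf 45.2 q [ 0.49  0.23 -1.09  1.56  0.21  1.48  0.96]
d [-7.750e-02 -2.484e-01  1.000e-04] turn -0.001 dist 0.260
```

Converted, -0.248 m / 0.75 = -0.3307, -0.244 m / 0.75 = -0.3253.

Call:
step_hand --ticks '[{"dx":-0.0027, "dy":-0.008, "aperture":0}, {"dx":-0.008, "dy":-0.024, "aperture":0}, {"dx":-0.0147, "dy":-0.048, "aperture":0}, {"dx":-0.0227, "dy":-0.0747, "aperture":0}, {"dx":-0.032, "dy":-0.1027, "aperture":0}, {"dx":-0.0413, "dy":-0.132, "aperture":0}, {"dx":-0.0507, "dy":-0.1613, "aperture":0}, {"dx":-0.06, "dy":-0.1907, "aperture":0}, {"dx":-0.0693, "dy":-0.22, "aperture":0}, {"dx":-0.0773, "dy":-0.2493, "aperture":0}, {"dx":-0.0853, "dy":-0.2747, "aperture":0}, {"dx":-0.092, "dy":-0.296, "aperture":0}, {"dx":-0.0973, "dy":-0.3133, "aperture":0}, {"dx":-0.1013, "dy":-0.3253, "aperture":0}, {"dx":-0.1033, "dy":-0.3307, "aperture":0}, {"dx":-0.1033, "dy":-0.3307, "aperture":0}, {"dx":-0.1033, "dy":-0.3307, "aperture":0}, {"dx":-0.1033, "dy":-0.3307, "aperture":0}]'

```text
time: 23.7
position: [0.5883, -0.0274, 0.4679]
tool_rot: [0.001, 3.141, 0.0]
ft_force: [0.3, -0.0, -4.6]
grip_width: 0.351
grip_force: 45.3
```

```bash
python3 go.py 0.588 -0.0295 0.29 3.14
```

Run:
```python
from h import *
im,d,c=shot("side","s7"); Q=cloud(d,c); im,d,c=shot("top","t7"); P=cloud(d,c); im,d,c=shot("wrist","w7"); W=cloud(d,c)
for n,p in(("side",Q),("top",P),("wrist",W)):
  for lo,hi in((.16,.18),(.18,.2),(.2,.22),(.24,.25),(.26,.27)):
    q=p[(p[...,2]>lo)&(p[...,2]<hi)&(np.hypot(p[...,0]-.588,p[...,1]+.03)<.12)]
    if len(q)<60: continue
    s=np.linalg.lstsq(np.c_[2*q[:,:2],np.ones(len(q))],(q[:,:2]**2).sum(1),rcond=None)[0]; print(n,lo,len(q),s[:2].round(4),np.sqrt(s[2]+s[0]**2+s[1]**2).round(4))
cv2.imwrite("pics/v7.png",cv2.resize(np.hstack([cv2.imread("pics/s7.png"),cv2.imread("pics/t7.png")]),(800,300)))
```

```text
t 23.70 grip pt [ 0.5883 -0.0274  0.3044] psi 3.141 tilt 0.0002 F [ 0.3 -0.  -4.6] w 0.351 gf 45.3 q [ 0.79  0.29 -0.97  1.48  0.24  1.49  1.39]
d [ 0.0003 -0.0021  0.0144] turn 0.001 dist 0.015
side 0.16 986 [ 0.5896 -0.0282] 0.0939
side 0.18 1013 [ 0.5897 -0.0281] 0.0945
side 0.2 1094 [ 0.5897 -0.0281] 0.0939
side 0.24 604 [ 0.5897 -0.0286] 0.0853
side 0.26 616 [ 0.5894 -0.0296] 0.0724
wrist 0.2 70 [ 0.5882 -0.0285] 0.0928
wrist 0.24 2319 [ 0.5877 -0.0286] 0.0843
wrist 0.26 7099 [ 0.5872 -0.0285] 0.071
```

View pics/v7.png

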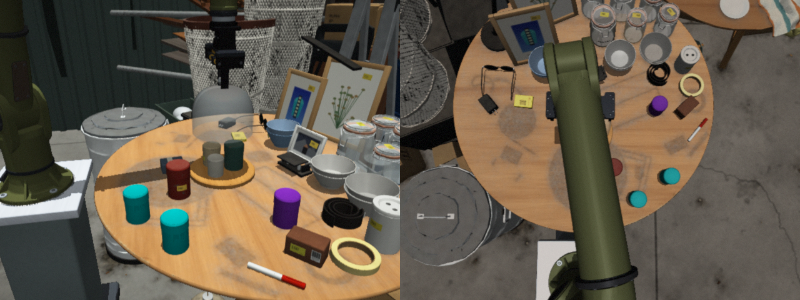

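The side view shows the dome level above the tins, seen at about (222,110) in the half-scale image. Side and wrist depth put its axis at (0.5887, -0.0285), about 1 mm from the board centre.

Converted, 0.035 m / 0.75 = 0.0467, 0.015 m / 0.75 = 0.02.

Call:
step_hand --ticks '[{"dx":0.0007, "dy":-0.0013, "dz":0.0067, "aperture":0}, {"dx":0.0007, "dy":-0.0013, "dz":0.02, "aperture":0}, {"dx":0.0007, "dy":-0.0013, "dz":0.04, "aperture":0}, {"dx":0.0007, "dy":-0.0013, "dz":0.0467, "aperture":0}, {"dx":0.0007, "dy":-0.0013, "dz":0.0467, "aperture":0}, {"dx":0.0007, "dy":-0.0013, "dz":0.0467, "aperture":0}]'

```text
time: 24.45
position: [0.588, -0.0297, 0.4326]
tool_rot: [-0.004, -3.141, -0.0]
ft_force: [0.6, -0.1, -4.9]
grip_width: 0.353
grip_force: 45.2
```

```bash
python3 go.py 0.5878 -0.0285 0.18 3.14
```

```text
t 24.45 grip pt [ 0.588  -0.0297  0.2691] psi 3.139 tilt 0.0002 F [ 0.6 -0.1 -4.9] w 0.353 gf 45.2 q [ 0.79  0.3  -0.96  1.54  0.25  1.43  1.39]
d [0.0002 0.0012 0.0891] turn -0.001 dist 0.089
```

Converted, 0.082 m / 0.75 = 0.1093, 0.001 m / 0.75 = 0.0013.

Call:
step_hand --ticks '[{"dy":0.0013, "dz":0.0053, "aperture":0}, {"dy":0.0013, "dz":0.0133, "aperture":0}, {"dy":0.0013, "dz":0.0267, "aperture":0}, {"dy":0.0013, "dz":0.04, "aperture":0}, {"dy":0.0013, "dz":0.0533, "aperture":0}, {"dy":0.0013, "dz":0.0667, "aperture":0}, {"dy":0.0013, "dz":0.08, "aperture":0}, {"dy":0.0013, "dz":0.0933, "aperture":0}, {"dy":0.0013, "dz":0.104, "aperture":0}, {"dy":0.0013, "dz":0.1093, "aperture":0}, {"dy":0.0013, "dz":0.1093, "aperture":0}, {"dy":0.0013, "dz":0.1093, "aperture":0}]'

```text
time: 25.65
position: [0.5882, -0.0287, 0.351]
tool_rot: [0.004, 3.141, -0.0]
ft_force: [0.1, -0.4, -5.4]
grip_width: 0.351
grip_force: 45.3
```

```bash
python3 go.py 0.588 -0.0287 0.1752 3.14
```

Run:
```python
from h import *
im,d,c=shot("side","s8"); Q=cloud(d,c); im,d,c=shot("wrist","w8"); W=cloud(d,c)
for n,p in(("side",Q),("wrist",W)):
  for lo,hi in((.04,.06),(.06,.08),(.12,.13),(.14,.15)):
    q=p[(p[...,2]>lo)&(p[...,2]<hi)&(abs(np.hypot(p[...,0]-.588,p[...,1]+.03)-(.093 if lo<.09 else .083 if lo<.13 else .07))<.012)]
    if len(q)<60: continue
    s=np.linalg.lstsq(np.c_[2*q[:,:2],np.ones(len(q))],(q[:,:2]**2).sum(1),rcond=None)[0]; print(n,lo,len(q),s[:2].round(4),np.sqrt(s[2]+s[0]**2+s[1]**2).round(4))
cv2.imwrite("pics/v8.png",cv2.resize(cv2.imread("pics/s8.png")[100:340,230:480],None,fx=2.5,fy=2.5))
```

```text
t 25.65 grip pt [ 0.5883 -0.0287  0.1875] psi 3.139 tilt 0.0005 F [ 0.1 -0.4 -5.4] w 0.351 gf 45.3 q [ 0.77  0.36 -0.94  1.65  0.3   1.28  1.35]
d [ 0.0003 -0.      0.0123] turn -0.001 dist 0.012
side 0.04 840 [ 0.5897 -0.0295] 0.0937
side 0.06 862 [ 0.5897 -0.0295] 0.0943
side 0.12 548 [ 0.5895 -0.0298] 0.0865
side 0.14 598 [ 0.5893 -0.0306] 0.0749
wrist 0.12 1885 [ 0.5878 -0.0293] 0.0857
wrist 0.14 5781 [ 0.5878 -0.0293] 0.0742
```

View pics/v8.png

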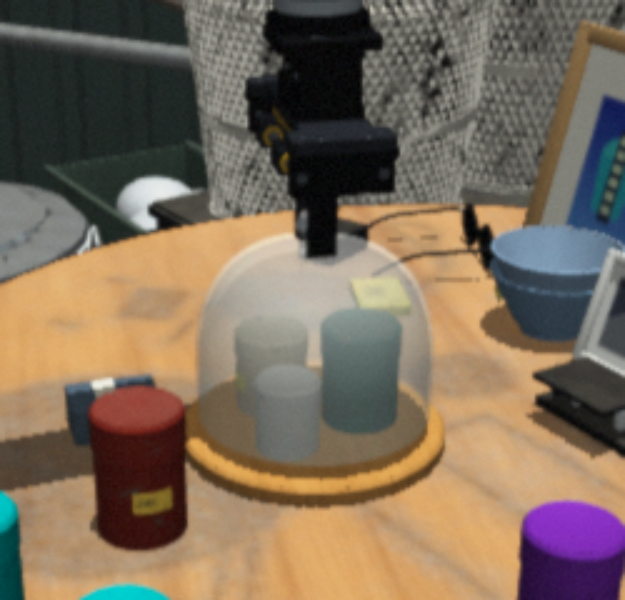

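The dome encloses all three tins and is centred on the board, its axis within about 1 mm of the board centre. I'll lower the last 12 mm gently.

Converted, 0.0095 m / 0.75 = 0.0127, 0.008 m / 0.75 = 0.0107.

Call:
step_hand --ticks '[{"dz":0.004, "aperture":0}, {"dz":0.008, "aperture":0}, {"dz":0.0107, "aperture":0}, {"dz":0.0127, "aperture":0}, {"dz":0.0127, "aperture":0}]'

```text
time: 26.25
position: [0.5879, -0.0288, 0.3409]
tool_rot: [-0.004, -3.141, 0.0]
ft_force: [0.4, -0.6, -5.3]
grip_width: 0.354
grip_force: 45.3
```

```bash
python3 go.py 0.588 -0.0287 0.1752 3.14
```

```text
t 26.25 grip pt [ 0.5878 -0.0288  0.1774] psi 3.139 tilt 0.0005 F [ 0.4 -0.6 -5.3] w 0.354 gf 45.3 q [ 0.77  0.37 -0.94  1.67  0.31  1.26  1.34]
d [-0.0002  0.0001  0.0022] turn -0.001 dist 0.002
```

Call:
step_hand --ticks '[{"dz":0.0007, "aperture":0}, {"dz":0.0013, "aperture":0}, {"dz":0.0013, "aperture":0}]'

```text
time: 26.55
position: [0.588, -0.0287, 0.3402]
tool_rot: [-0.004, -3.142, 0.0]
ft_force: [-0.3, 0.4, -5.2]
grip_width: 0.348
grip_force: 45.3
```

```bash
python3 go.py
```

```text
t 26.55 grip pt [ 0.588  -0.0287  0.1767] psi 3.139 tilt 0.0001 F [-0.3  0.4 -5.2] w 0.348 gf 45.3 q [ 0.77  0.37 -0.94  1.67  0.31  1.26  1.34]
```

Converted, 0.001 m / 0.75 = 0.0013, 0.0005 m / 0.75 = 0.0007.

Call:
step_hand --ticks '[{"dz":0.0007, "aperture":0}, {"dz":0.0013, "aperture":0}, {"dz":0.0013, "aperture":0}]'

```text
time: 26.85
position: [0.588, -0.0287, 0.3391]
tool_rot: [-0.004, -3.141, 0.0]
ft_force: [0.7, -0.1, -5.6]
grip_width: 0.355
grip_force: 45.3
```

```bash
python3 go.py
```

```text
t 26.85 grip pt [ 0.5879 -0.0287  0.1756] psi 3.139 tilt 0.0002 F [ 0.7 -0.1 -5.6] w 0.355 gf 45.3 q [ 0.77  0.37 -0.93  1.67  0.31  1.26  1.34]
```

Call:
step_hand --ticks '[{"dz":0.0007, "aperture":0}, {"dz":0.0007, "aperture":0}]'

```text
time: 27.05
position: [0.588, -0.0287, 0.3388]
tool_rot: [-0.004, -3.142, 0.0]
ft_force: [-1.4, 0.1, -3.4]
grip_width: 0.352
grip_force: 45.3
```

```bash
python3 go.py
```

```text
t 27.05 grip pt [ 0.588  -0.0287  0.1753] psi 3.139 tilt 0.0002 F [-1.4  0.1 -3.4] w 0.352 gf 45.3 q [ 0.77  0.37 -0.93  1.67  0.31  1.26  1.34]
```

Converted, 0.0005 m / 0.75 = 0.0007.

Call:
step_hand --ticks '[{"dz":0.0007, "aperture":0}, {"dz":0.0007, "aperture":0}]'

```text
time: 27.25
position: [0.588, -0.0287, 0.3388]
tool_rot: [-0.004, -3.142, 0.001]
ft_force: [-1.7, -0.8, 0.1]
grip_width: 0.347
grip_force: 45.4
```

```bash
python3 go.py
```

```text
t 27.25 grip pt [ 0.588  -0.0287  0.1753] psi 3.139 tilt 0.0004 F [-1.7 -0.8  0.1] w 0.347 gf 45.4 q [ 0.77  0.37 -0.93  1.67  0.31  1.26  1.34]
```

Call:
step_hand --ticks '[{"aperture":0.6}, {"aperture":0.7}, {"aperture":0.7}, {"aperture":0.7}, {"dz":-0.0133, "aperture":0.7}, {"dz":-0.04, "aperture":0.7}, {"dz":-0.08, "aperture":0.7}, {"dz":-0.1333, "aperture":0.7}, {"dz":-0.1333, "aperture":0.7}]'

```text
time: 28.15
position: [0.5893, -0.0277, 0.4447]
tool_rot: [0.004, 3.132, -0.001]
ft_force: [0.4, 0.4, 0.6]
grip_width: 0.701
grip_force: 0.0
```

```bash
python3 go.py 0.50 -0.3 0.3 3.14
```

```text
t 28.15 grip pt [ 0.5909 -0.0278  0.2812] psi 3.139 tilt 0.0099 F [0.4 0.4 0.6] w 0.701 gf 0.0 q [ 0.79  0.3  -0.97  1.53  0.25  1.44  1.39]
d [ 0.09   -0.2724 -0.0195] turn -0.001 dist 0.288
```

Now move the arm aside and verify from above and from the side.

Converted, -0.27 m / 0.75 = -0.36, 0.09 m / 0.75 = 0.12.

Call:
step_hand --ticks '[{"dx":0.04, "dy":-0.0533, "dz":-0.0267, "aperture":0.7}, {"dx":0.12, "dy":-0.36, "dz":-0.0267, "aperture":0.7}, {"dx":0.12, "dy":-0.36, "dz":-0.0267, "aperture":0.7}, {"dx":0.12, "dy":-0.36, "dz":-0.0267, "aperture":0.7}, {"dx":0.12, "dy":-0.36, "dz":-0.0267, "aperture":0.7}, {"dx":0.12, "dy":-0.36, "dz":-0.0267, "aperture":0.7}, {"dx":0.12, "dy":-0.36, "dz":-0.0267, "aperture":0.7}, {"dx":0.12, "dy":-0.36, "dz":-0.0267, "aperture":0.7}]'

```text
time: 28.95
position: [0.4968, -0.2996, 0.4582]
tool_rot: [0.009, 3.141, 0.001]
ft_force: [0.4, 1.0, -0.9]
grip_width: 0.699
grip_force: 0.0
```

Run:
```python
from h import *
im,d,c=shot("side","s9"); Q=cloud(d,c); im,d,c=shot("top","t9"); P=cloud(d,c)
for n,p in(("side",Q),("top",P)):
  for lo,hi in((.04,.06),(.06,.08),(.12,.13),(.14,.15)):
    q=p[(p[...,2]>lo)&(p[...,2]<hi)&(abs(np.hypot(p[...,0]-.588,p[...,1]+.03)-(.093 if lo<.09 else .083 if lo<.13 else .07))<.012)]
    if len(q)<60: continue
    s=np.linalg.lstsq(np.c_[2*q[:,:2],np.ones(len(q))],(q[:,:2]**2).sum(1),rcond=None)[0]; print(n,lo,len(q),s[:2].round(4),np.sqrt(s[2]+s[0]**2+s[1]**2).round(4))
  q=p[(p[...,2]>.18)&(np.hypot(p[...,0]-.588,p[...,1]+.03)<.025)]; print(n,"knob",len(q),q.mean(0) if len(q) else 0,q.max(0) if len(q) else 0)
q=P[(abs(P[...,2]-.017)<.006)&(np.hypot(P[...,0]-.588,P[...,1]+.03)<.13)];print(q.min(0),q.max(0))
for n,z,x,y in(("red",.1,.4376,-.137),("soap",.035,.43,.02)):
    q=P[(abs(P[...,2]-z)<.006)&(np.hypot(P[...,0]-x,P[...,1]-y)<.06)]; print(n,q.mean(0) if len(q) else 0)
cv2.imwrite("pics/v9.png",cv2.resize(np.hstack([cv2.imread("pics/s9.png")[100:340,200:520],cv2.imread("pics/t9.png")[120:360,160:480]]),(800,300)))
```

```text
side 0.04 828 [ 0.5893 -0.0295] 0.0941
side 0.06 891 [ 0.5892 -0.0299] 0.0941
side 0.12 577 [ 0.5891 -0.0302] 0.0805
side 0.14 561 [ 0.5884 -0.0313] 0.0636
side knob 90 [ 0.58787243 -0.0351122   0.18443576] [ 0.60214204 -0.01974899  0.18886405]
top 0.06 81 [ 0.5889 -0.0293] 0.0945
top 0.12 487 [ 0.589  -0.0294] 0.0801
top 0.14 700 [ 0.5882 -0.0297] 0.0634
top knob 116 [ 0.58832171 -0.02945202  0.18443178] [ 0.60141433 -0.01711458  0.19073922]
[ 0.48041652 -0.13567324  0.01103841] [0.66391281 0.07787531 0.02295969]
red [ 0.43743595 -0.13616965  0.0993499 ]
soap [0.42994303 0.02052355 0.0346485 ]
```

View pics/v9.png

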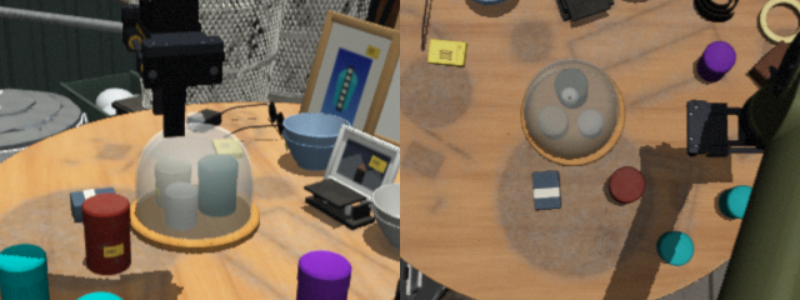

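The dome stands level on the board, centred to within about 1 mm, with the knob at (0.588, -0.0295) and its top at about 0.186 m. Red tin and soap have not moved and the arm is clear, so I'm handing in.

Call:
step_hand --ticks '[{"aperture":0.7}, {"aperture":0.7}, {"aperture":0.7}]'

```text
time: 29.35
position: [0.4976, -0.2975, 0.4584]
tool_rot: [0.002, 3.141, -0.001]
ft_force: [-0.3, -0.2, 0.2]
grip_width: 0.699
grip_force: 0.0
```

```bash
python3 -c "from bench import ctrl; print(ctrl.close_job())"
```

```text
the job is handed in; nothing more can be done
None
```

The job is handed in at 29.4 s: green stands at the back, sand at the front left and grey at the front right, under the level glass dome centred on the board to about 1 mm, with the red tin and soap bar where they were.

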